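Hold the recorder's disk drive up to the inspection camera

ROBOT

A 7-joint arm with a two-finger parallel gripper is mounted at the origin on the work surface. World frame = base frame: x ahead of the robot, y to its left, z up, the work surface at z = 0. Lengths are in m, angles in rad, forces in N, time in s.
With the tool pointing down it reaches from about 0.425 to 0.875 m from the base axis. Payload 4.7 kg.
Tool frame: the origin (TCP) lies on the centre line of the jaws, within the pads' length; the fingertips stand 14 mm ahead of it and the grasp point (between the pads) lies 5 mm behind it; z points along the fingers, y is the line along which they close (so a half turn about z gives the same grasp; the last joint's range is limited). The gripper opens to 87 mm and grips with 3 to 60 N. Pads are 19 mm wide; open, the fingers measure 117 mm over their backs; the gripper's body (75 mm by 190 mm) begins 51 mm behind the grasp point.
Start: joints at [-1.175, 0.321, -0.07, 1.45, 0.023, 1.371, -0.057], TCP at [0.242, 0.603, 0.237] pointing down, gripper open.
Joint ranges: [-2.86, 2.86], [-0.3, 2.09], [-1.38, 1.24], [0.06, 2.45], [-1.56, 4.7], [0.09, 2.05], [-2.69, 2.69]. Speed limits (rad/s): [2.57, 2.57, 3.14, 3.14, 3.14, 3.14, 3.14].

INTERFACE

Orientations are given as a rotation vector (axis times angle).
In Python, from bench import ctrl gives the robot as it stands.
- The arm moves only by the tool send_rows, never from a script. Its argument "steps" is a list of rows, each an object of numbers: "tx", "ty", "tz": the shift along the tool's x, y, z in units of 60 mm (1.0 is 60 mm); "turn": the turn about the tool's z in units of 8 degrees (1.0 is 8 degrees); "grip": the opening, from 0 (shut) to 1 (fully open). A call has 1 to 12 rows; each row shifts and turns the commanded pose from where the row before left it, along the tool's axes as they then stand; what a row does not reach is not made up. A row lasts 1/8 s, in which the tool goes at most 62.5 mm and 10.7 degrees, less where a joint would pass 70% of its speed; a pose out of reach is approached as far as the arm can. A call is refused whole if a number of a shift passes 1 or a number of a turn 1, either way. A call with a gripper value outside its range is refused whole. The fingers move at their own pace and stop on an object; "newtons" is the grip in N (left out, the last holds). Time passes only in rows, so rows that do not move let the fingers close. It gives the time, the measured TCP pose, the force, the opening and the grip force at its end, in the units of the state.
- ctrl.get_state(): the state, without advancing time (a new reading comes with each control period).
- ctrl.get_image(name): name is "side" or "top" or "wrist"; returns a dict with "pixels" (420x560x3 uint8, red, green, blue), "K" (3x3 intrinsics, pixels), "cam_to_world" (4x4, takes a point from camera to world coordinates); the wrist camera has in their place "T_tool_cam" (4x4, takes a point from camera to tool coordinates, whose origin is the TCP and whose axes are the flange's). Camera axes: x right, y down, z forward; pixel columns grow to the right and rows downward; lengths in m; the calibration is good to about 2 mm. A picture is of the moment at which its call begins: read the wrist's pose just before it. There is no depth.
- ctrl.close_job(): hands the job in; it is judged then, once.
The state is a dict: "time": time; "joint_positions": joint angles; "qd": joint speeds; "joint_torque": joint torques, N m; "position": TCP position; "tool_rot": TCP orientation; "ft_force": force on the tool from outside, world axes, zero at the start; "torque": the same for the moment, N m; "grip_width": opening from 0.0 (shut) to 1.0 (fully open); "grip_force": force on a finger pad.
Only numpy, scipy, OpenCV 4.12 (cv2) and the standard library are available. Lean on these libraries where they do the work, as an engineer would, in place of code of your own. Each camera call takes 0.05 s, during which the arm holds its last target. There are 200 camera calls.

TASK

Pull the disk drive (the solid slab with the paper label) up out of its bay in the opened video recorder and finish while still holding it up to the inspection camera, not letting go: middle of the label 15 cm straight ahead of the lens, label facing the lens squarely (the camera looks downwards, so tip the drive to match), right way up, long edges level. Leave the other two parts in their bays and do not knock the camera or the things lying about.

Things in the scene. Friction and masses are not known exactly. Their poses are not given: they have to be found in the camera images.
- recorder: Opened video recorder, fixed black case 280 (x) x 220 (y) x 50 mm high, open on top. Origin: centre of underside. Three upright bays at x = -45, y = -58, 0, +58 mm, floors at z = 12 mm; the drive may be in any. Guides at the two ends of a bay (up to z = 38 mm, 1.5 mm play) hold a part upright; its middle 80 mm is free. Parts lift straight up and out.
- drive: Disk drive, loose, on its long edge in a bay: solid aluminium slab 100 (x) x 9.5 (y) x 70 mm (z up), 0.15 kg. From above an unbroken 100 x 9.5 mm bar, 82 mm above the table. Origin: centre of its lower edge. Paper label low on the +y face; the top 25 mm of both faces is bare: grip there, across the thickness. In the bay its axes are the recorder's (label looks to the recorder's +y).
- label (a point): Centre of the paper label (66 x 38 mm) on the drive's +y face: 5 mm along y and 25 mm along z from the drive's origin. Axes as the drive's; +y points out of the label.
- carrier: Empty drive carrier standing in another bay, to be left there: flat U-shaped aluminium frame 100 x 9.5 x 70 mm, open at the top (from above only two separate post ends 12 mm long show). Origin: centre of its lower edge.
- blank: Blanking piece standing in another bay, to be left there: aluminium plate 100 x 9.5 mm, 31 mm high, with a flange 28 mm wide along its top (T-shaped). Origin: centre of its lower edge.
- stand: Stand of the inspection camera, fixed: base plate 130 x 130 x 16 mm, 22 mm round post, yoke with the camera's level tilt axis 280 mm above the table. Origin: on the table below the tilt axis; z up; the camera looks out over the stand's -x side.
- lens (a point): Centre of the front glass of the inspection camera (grey block 75 x 46 x 46 mm with a black barrel 38 mm across), 60 mm ahead of the tilt axis. Axes of the camera head: it looks along -x; y is level; z up, leaning with the tilt. The camera is tipped down by 0.15 to 0.5 rad, differently each time, and stays so (stiff joint).
- focus (a point): Point in the empty air straight ahead of the lens, 150 mm from it: where the label's centre belongs. Axes as lens.
- screwdriver: Screwdriver 170 mm long lying on the table between recorder and camera, up to about 30 mm high. Not to be moved.
- dish: Small steel dish 68 mm across, 30 mm high. Not to be moved. Origin: centre of its underside.
- jar: Glass jar 60 mm across, 85 mm high, with steel lid. Not to be moved. Origin: centre of its underside.
- wrench: Steel wrench 160 mm long lying flat. Not to be moved.
Mind the look-alikes: they are no part of the job. What is shaped like the drive but orange or purple is not meant.

How it is judged:
On the way:
1. the drive is lifted clear of its bay in the gripper (contact force between the fingers and drive above 1 N and z of drive in the frame of recorder above 0.06 m), for 0.1 s.
At the end, for the whole second after the job is handed in: Gripped, still, in free air (underside over 80 mm up, touching nothing else); label centre 150 +-25 mm ahead of the lens and within 20 mm of its axis each way; label faces the lens, square within 0.2 rad; long edges level within 0.17 rad, right way up; held through the last second (contact force between the fingers and drive above 1 N and contact force between drive and recorder below 0.1 N and contact force between drive and stand below 0.1 N and height (world z) of drive above 0.08 m and x of label in the frame of lens between -0.175 and -0.125 m and y of label in the frame of lens between -0.02 and 0.02 m and z of label in the frame of lens between -0.02 and 0.02 m and angle between the y axis of drive and the x axis of lens, either way round below 0.2 rad and y of lens in the frame of drive above 0.1 m and angle between drive's own x axis and vertical between 1.4008 and 1.7408 rad and angle between drive's own z axis and vertical below 1 rad and linear speed of drive below 0.03 m/s and angular speed of drive below 0.2 rad/s); the arm keeps its last pose, push and grip.
It fails at once if the carrier or the blanking piece is pulled from its bay (distance of any of carrier, blank from where it was at the start of the episode above 0.02 m).
It fails at once if the inspection camera is knocked out of its aim (distance of lens from where it was at the start of the episode above 0.01 m).
It fails at once if a thing lying about is knocked away (distance of any of screwdriver, dish, jar, wrench from where it was at the start of the episode above 0.03 m).
It also fails if it takes over 35 s, if anything falls off the work surface, if the arm or the gripper's body presses on something with over 40 N, if the wrist force passes 120 N, or if a joint passes its speed limit or range.

## Working session

There is one attempt and no reset: what is moved stays moved. The work goes in short steps, Python scripts to look and compute and a tool call to move; the robot and the scene stay as the last step left them, time stands still between calls to the robot, and variables do not carry over. Pictures are saved under pics/ and viewed, at most 10 in all, crops included, and the job is handed in when it is done.

Besides the shell and the picture viewer there is one more tool, called after "Call:" by a JSON object that holds its "fn" and its "kwargs", one argument or row to a line. send_rows: Moves the arm, as the interface text tells. Its arguments: {"type":"object","properties":{"steps":{"type":"array"},"newtons":{"type":"number"}},"required":["steps"]}

```bash
mkdir -p pics; ls; python3 - <<'E'
from bench import ctrl
import cv2,numpy as np
s=ctrl.get_state();print(s)
for n in ("top","side"):
    im=ctrl.get_image(n);cv2.imwrite(f"pics/{n}0.png",cv2.resize(im["pixels"][:,:,::-1],(800,600),interpolation=cv2.INTER_CUBIC))
    print(n,np.round(im["K"],2).tolist(),np.round(im["cam_to_world"],4).tolist())
    np.savez(f"{n}.npz",K=im["K"],T=im["cam_to_world"],p=im["pixels"])
E
```

```text
pics
{'time': 0.0, 'joint_positions': array([-1.17491896,  0.32180521, -0.0700799 ,  1.45169274,  0.0226226 ,
        1.37075949, -0.05692257]), 'qd': array([-0.00032705,  0.00031245,  0.0003834 , -0.00093033, -0.00074411,
        0.00056403, -0.00200256]), 'joint_torque': array([-3.97082840e-04, -4.91283417e+01, -4.04274585e-01, -3.12532425e+01,
       -6.41271682e-02,  4.35580546e-02,  1.81340756e-04]), 'position': array([0.2420311 , 0.60269597, 0.23546408]), 'tool_rot': array([-5.96001164e-01, -3.08429771e+00,  2.92617428e-03]), 'ft_force': array([-1.40211614,  0.58180224, -0.17848151]), 'torque': array([ 0.01360257, -0.03598803,  0.00517543]), 'grip_force': 0.0, 'grip_width': 0.9990150831023533}
top [[460.7, 0.0, 284.42], [0.0, 460.7, 204.27], [0.0, 0.0, 1.0]] [[-0.0037, -0.9968, 0.0801, 0.4329], [-1.0, 0.0043, 0.0073, -0.004], [-0.0076, -0.0801, -0.9968, 1.2678], [0.0, 0.0, 0.0, 1.0]]
side [[449.82, 0.0, 281.04], [0.0, 449.82, 206.45], [0.0, 0.0, 1.0]] [[0.7938, -0.3143, 0.5207, -0.1808], [-0.6079, -0.3838, 0.6951, -0.8751], [-0.0186, -0.8683, -0.4957, 0.8238], [0.0, 0.0, 0.0, 1.0]]
```

View pics/top0.png

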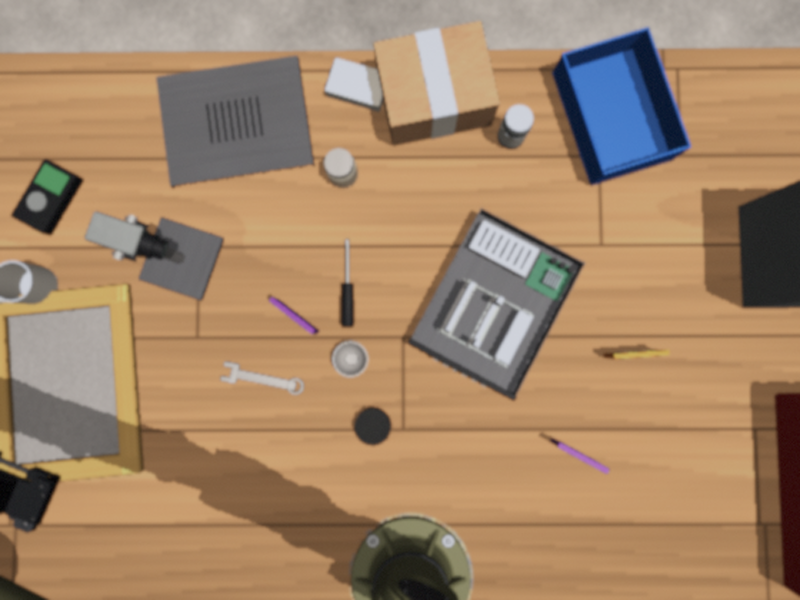

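View pics/side0.png

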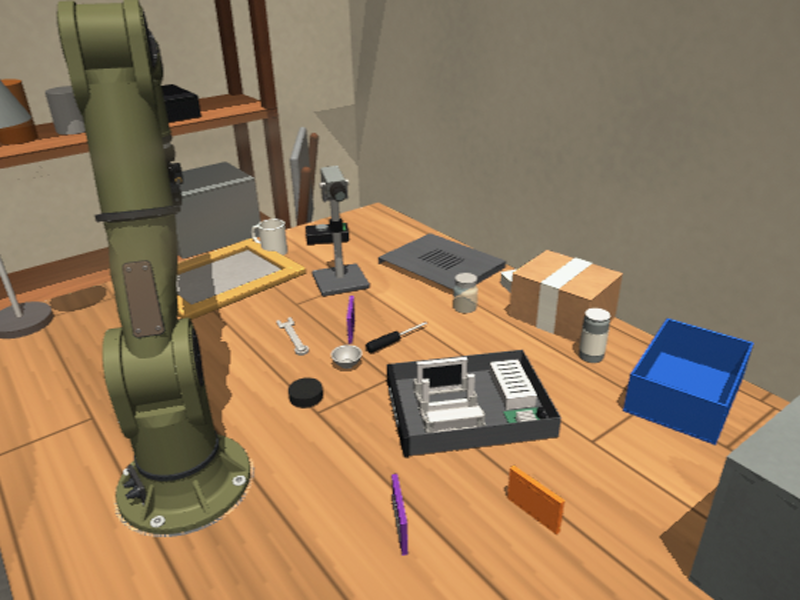

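```bash
python3 - <<'E'
import cv2,numpy as np
t=np.load("top.npz")["p"][:,:,::-1];s=np.load("side.npz")["p"][:,:,::-1]
def crop(p,x,y,w,h,k): return cv2.resize(p[y:y+h,x:x+w],None,fx=k,fy=k,interpolation=cv2.INTER_CUBIC)
a=crop(t,280,140,133,150,4);  # 532x600
cv2.imwrite("pics/a.png",a)
b=crop(t,50,135,115,80,5); cv2.imwrite("pics/b.png",b)  #575x400
c=crop(s,265,235,135,90,5)  # 675x450
cv2.imwrite("pics/c.png",c)
d=crop(s,210,110,60,100,6); cv2.imwrite("pics/d.png",d)
E
```

```text
(no output)
```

View pics/a.png

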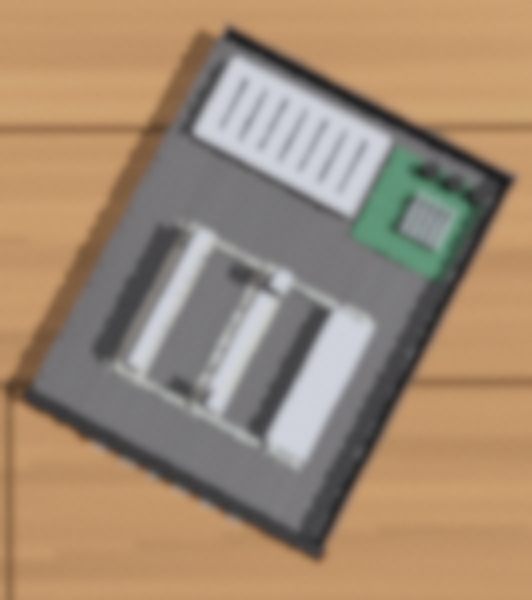

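View pics/b.png

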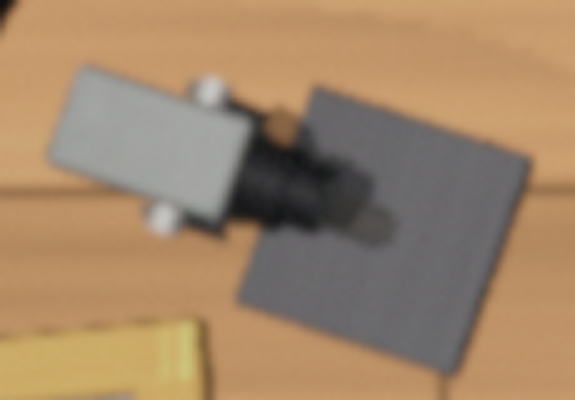

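View pics/d.png

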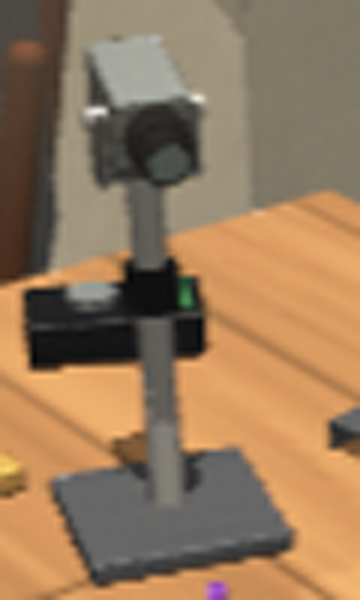

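View pics/c.png

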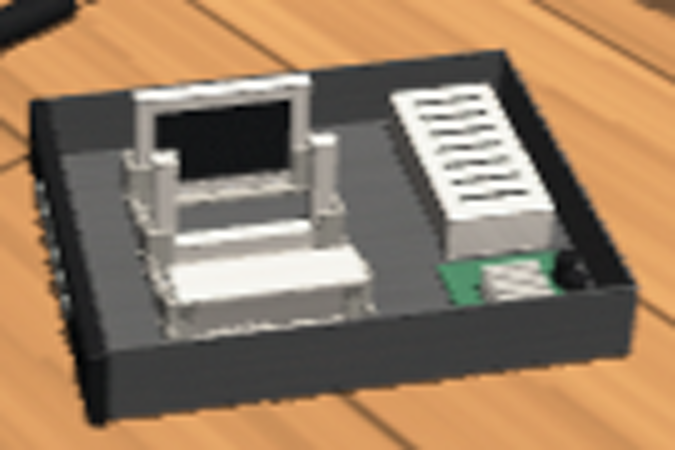

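```bash
cat > h.py <<'E'
import numpy as np,cv2
from scipy.spatial.transform import Rotation as R
from scipy.optimize import least_squares
V={n:np.load(n+".npz") for n in("top","side")}
def proj(n,P):
    v=V[n];C=(np.atleast_2d(P)-v["T"][:3,3])@v["T"][:3,:3]
    u=C@v["K"].T;return u[:,:2]/u[:,2:]
def place(x,y,yaw,P): return R.from_euler('z',yaw).apply(np.atleast_2d(P))+[x,y,0]
E
cat > fit.py <<'E'
from h import *
# recorder, top rim corners: image top=+x+y, right=+x-y, bottom=-x-y, left=-x+y
rp=np.array([[228,28],[513,180],[320,555],[25,390]])/4+[280,140]
rP=np.array([[.14,.11,.05],[.14,-.11,.05],[-.14,-.11,.05],[-.14,.11,.05]])
f=least_squares(lambda q:(proj("top",place(*q,rP))-rp).ravel(),[.43,-.17,-.5]);rec=f.x
print("rec",rec,"res",np.round(f.fun,1))
off=lambda P:(proj("top",place(*rec,P))-[280,140])*4
D=[[-.045+a*.05,.058+b*.00475,.082] for a,b in((1,1),(1,-1),(-1,-1),(-1,1))]
print("drive bar in crop a",off(D).round().tolist())
bp=np.array([[318,88],[530,160],[455,375],[240,300]])/5+[50,135]
kp=np.array([[212,90],[163,218]])/5+[50,135]
hp=np.array([[88,65],[252,125],[218,222],[50,160]])/5+[50,135]
sk=np.array([[97,113],[200,100]])/6+[210,110]; sl=np.array([[172,160]])/6+[210,110]
sh=np.array([[88,47],[162,37],[198,103],[105,113]])/6+[210,110]
sb=np.array([[55,487],[240,450],[292,537]])/6+[210,110]
def model(q):
    x,y,yaw,t,c,k,h=q
    # head axes -> stand frame: looks -x, tipped down by t
    H=lambda P:R.from_euler('y',-t).apply(np.atleast_2d(P))+[0,0,.28]
    W=lambda P:place(x,y,yaw,P)
    base=W([[.065,-.065,.016],[-.065,-.065,.016],[-.065,.065,.016],[.065,.065,.016]])
    kn=W([[0,-k,.28],[0,k,.28]])
    top=W(H([[c+.0375,-.023,h],[c-.0375,-.023,h],[c-.0375,.023,h],[c+.0375,.023,h]]))
    return base,kn,top,W(H([-.06,0,0])),W(H([-.21,0,0]))
def res(q):
    b,k,h,l,_=model(q)
    # image-right is world -y; stand -x points to image right-down
    return np.concatenate([(proj("top",b)-bp[[0,1,2,3]]).ravel(),(proj("top",k)-kp).ravel(),(proj("top",h)-hp).ravel(),
      (proj("side",k)-sk[[1,0]]).ravel(),(proj("side",l)-sl).ravel(),(proj("side",h)-sh[[1,2,3,0]]).ravel()])
best=None
for y0 in np.arange(-3,3.2,.5):
    g=least_squares(res,[.45,.34,y0,.3,.02,.03,.023],loss='soft_l1')
    if best is None or g.cost<best.cost:best=g
print("stand",best.x.round(4),"cost",best.cost);print(np.round(res(best.x).reshape(-1,2),1).tolist())
print("sidebase",((proj("side",model(best.x)[0])-[210,110])*6).round().tolist())
print("lens",model(best.x)[3],"focus",model(best.x)[4])
np.savez("fit.npz",rec=rec,stand=best.x)
E
python3 fit.py
```

```text
rec [ 0.51055019 -0.16299283 -0.50556794] res [-0.7 -0.9  1.1  0.3 -0.2 -0.1 -0.2  0.6]
drive bar in crop a [[196.0, 230.0], [209.0, 237.0], [135.0, 373.0], [122.0, 366.0]]
stand [0.5989 0.4334 1.2318 0.1744 0.0068 0.0299 0.0195] cost 10.7581079303067
[[1.0, -1.2], [2.7, -0.3], [1.1, 1.3], [-0.2, 0.7], [-1.1, -0.4], [-1.2, -0.3], [-0.5, -1.0], [1.5, -0.6], [0.6, 0.1], [-0.8, 0.3], [-1.3, 0.7], [-0.7, 0.6], [-0.8, 0.2], [0.0, 0.6], [-0.8, -0.3], [1.6, -0.3], [-0.3, 0.5]]
sidebase [[245.0, 447.0], [298.0, 536.0], [93.0, 571.0], [51.0, 478.0]]
lens [[0.57922823 0.37768399 0.26959044]] focus [[0.5301065  0.23836488 0.24356655]]
```

```bash
cat >> h.py <<'E'
def wrist(ctrl,name):
    s=ctrl.get_state();im=ctrl.get_image("wrist")
    M=np.eye(4);M[:3,:3]=R.from_rotvec(s["tool_rot"]).as_matrix();M[:3,3]=s["position"]
    T=M@im["T_tool_cam"]
    np.savez(name+".npz",K=im["K"],T=T,p=im["pixels"]);cv2.imwrite(f"pics/{name}.png",im["pixels"][:,:,::-1]);V[name]=np.load(name+".npz")
    return im
E
python3 - <<'E'
from h import *
from bench import ctrl
im=wrist(ctrl,"w0");print(im["K"],im["T_tool_cam"].round(3));print(V["w0"]["T"].round(3))
import io,contextlib
with contextlib.redirect_stdout(io.StringIO()):
    import fit
b,k,h,l,f=fit.model(fit.best.x)
for n,q in(("base",b),("kn",k),("head",h),("lens",l)):print(n,proj("w0",q).round().tolist())
J=fit.best.jac;print("sd",np.sqrt(np.diag(np.linalg.inv(J.T@J))).round(4))
print(R.from_rotvec(ctrl.get_state()["tool_rot"]).as_matrix().round(3))
E
```

```text
[[343.27947965   0.         279.95318311]
 [  0.         343.27947965 211.35533701]
 [  0.           0.           1.        ]] [[-0.    -0.96  -0.282  0.077]
 [ 1.    -0.    -0.     0.   ]
 [-0.    -0.282  0.96  -0.149]
 [ 0.     0.     0.     1.   ]]
[[ 0.373  0.89   0.261  0.171]
 [ 0.928 -0.357 -0.107  0.632]
 [-0.002  0.282 -0.96   0.384]
 [ 0.     0.     0.     1.   ]]
base [[310.0, 490.0], [221.0, 492.0], [213.0, 423.0], [308.0, 420.0]]
kn [[247.0, 854.0], [241.0, 815.0]]
head [[307.0, 939.0], [193.0, 894.0], [185.0, 865.0], [305.0, 910.0]]
lens [[162.0, 807.0]]
sd [0.0009 0.0016 0.0161 0.0425 0.0025 0.0016 0.0028]
[[-0.928  0.373 -0.   ]
 [ 0.373  0.928 -0.001]
 [-0.    -0.001 -1.   ]]
```

Call:
{"fn": "send_rows", "kwargs": {
  "steps": [
    {"tz":-0.5,"tx":-0.7,"ty":-0.2,"grip":1},
    {"tz":-0.5,"tx":-0.75,"ty":-0.2},
    {"tz":-0.5,"tx":-0.75,"ty":-0.2},
    {"tz":-0.5,"tx":-0.75,"ty":-0.2},
    {"tz":-0.5,"tx":-0.75,"ty":-0.2},
    {}
  ]
}}

```text
validation failed for argument at $.st...
```

```bash
python3 - <<'E'
from h import *
from bench import ctrl
wrist(ctrl,"w1");s=ctrl.get_state();print(s["time"],s["position"],s["joint_positions"].round(3))
import io,contextlib
with contextlib.redirect_stdout(io.StringIO()):
    import fit
b,k,h,l,f=fit.model(fit.best.x)
for n,q in(("base",b),("kn",k),("head",h),("lens",l)):print(n,proj("w1",q).round().tolist())
cv2.imwrite("pics/w1b.png",cv2.resize(V["w1"]["p"][:,:,::-1],(800,600),interpolation=cv2.INTER_CUBIC))
E
```

```text
0.2 [0.24210857 0.60290017 0.23589528] [-1.175  0.322 -0.07   1.451  0.023  1.371 -0.057]
base [[310.0, 490.0], [221.0, 492.0], [213.0, 423.0], [308.0, 420.0]]
kn [[247.0, 854.0], [240.0, 814.0]]
head [[307.0, 938.0], [193.0, 894.0], [185.0, 864.0], [305.0, 909.0]]
lens [[162.0, 806.0]]
```

View pics/w1b.png

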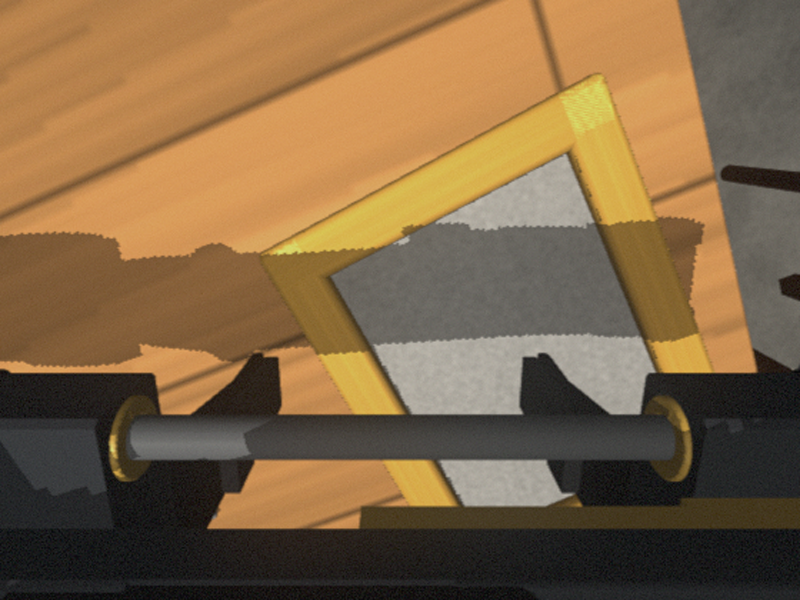

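Call:
{"fn": "send_rows", "kwargs": {
  "steps": [
    {"tx":-0.85,"ty":0,"tz":-0.6,"turn":0,"grip":1},
    {"tx":-0.85,"ty":0,"tz":-0.6,"turn":0,"grip":1},
    {"tx":-0.85,"ty":0,"tz":-0.6,"turn":0,"grip":1},
    {"tx":-0.85,"ty":0,"tz":-0.6,"turn":0,"grip":1},
    {"tx":0,"ty":0,"tz":0,"turn":-1,"grip":1},
    {"tx":0,"ty":0,"tz":0,"turn":-1,"grip":1},
    {"tx":0,"ty":0,"tz":0,"turn":-1,"grip":1},
    {"tx":0,"ty":0,"tz":0,"turn":-1,"grip":1},
    {"tx":0,"ty":0,"tz":0,"turn":-1,"grip":1},
    {"tx":0,"ty":0,"tz":0,"turn":-1,"grip":1},
    {"tx":0,"ty":0,"tz":0,"turn":-1,"grip":1},
    {"tx":0,"ty":0,"tz":0,"turn":-1,"grip":1}
  ]
}}

```text
time: 1.7
position: [0.4315, 0.5271, 0.3802]
tool_rot: [1.136, -2.929, 0.0]
ft_force: [0.5, -0.6, -0.2]
grip_width: 1.0
grip_force: 0.0
```

Call:
{"fn": "send_rows", "kwargs": {
  "steps": [
    {"tx":0,"ty":-0.3,"tz":0,"turn":-1,"grip":1},
    {"tx":0,"ty":-0.2,"tz":0,"turn":-1,"grip":1},
    {"tx":0,"ty":0,"tz":0,"turn":-1,"grip":1},
    {"tx":0,"ty":0,"tz":0,"turn":0,"grip":1}
  ]
}}

```text
time: 2.2
position: [0.4529, 0.506, 0.3803]
tool_rot: [1.711, -2.634, -0.0]
ft_force: [0.6, -0.3, -0.5]
grip_width: 1.001
grip_force: 0.0
```

```bash
python3 - <<'E'
from h import *
from bench import ctrl
wrist(ctrl,"w1");s=ctrl.get_state();print(s["time"],s["position"],s["joint_positions"].round(3));print(R.from_rotvec(s["tool_rot"]).as_matrix().round(3))
import io,contextlib
with contextlib.redirect_stdout(io.StringIO()):
    import fit
b,k,h,l,f=fit.model(fit.best.x)
for n,q in(("base",b),("kn",k),("head",h),("lens",l)):print(n,proj("w1",q).round().tolist())
E
```

```text
2.25 [0.45270996 0.50615597 0.38033856] [-0.77   0.374 -0.163  1.103  0.059  1.67   1.806]
[[-0.407 -0.913 -0.   ]
 [-0.913  0.407 -0.   ]
 [ 0.     0.    -1.   ]]
base [[136.0, 205.0], [118.0, 118.0], [208.0, 111.0], [220.0, 198.0]]
kn [[25.0, 211.0], [103.0, 205.0]]
head [[24.0, 275.0], [6.0, 169.0], [72.0, 163.0], [88.0, 270.0]]
lens [[52.0, 126.0]]
```

Head is in view, left part of image (x 0–230, y 100–290); view an enlarged crop.

```bash
python3 - <<'E'
from h import *
p=V["w1"]["p"][90:300,0:250,::-1]
cv2.imwrite("pics/e.png",cv2.resize(p,None,fx=2.8,fy=2.8,interpolation=cv2.INTER_CUBIC))
E
```

```text
Traceback (most recent call last):
KeyError: 'w1'
```

```bash
python3 - <<'E'
from h import *
p=np.load("w1.npz")["p"][90:300,0:250,::-1]
cv2.imwrite("pics/e.png",cv2.resize(p,None,fx=2.8,fy=2.8,interpolation=cv2.INTER_CUBIC))
E
```

```text
(no output)
```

View pics/e.png

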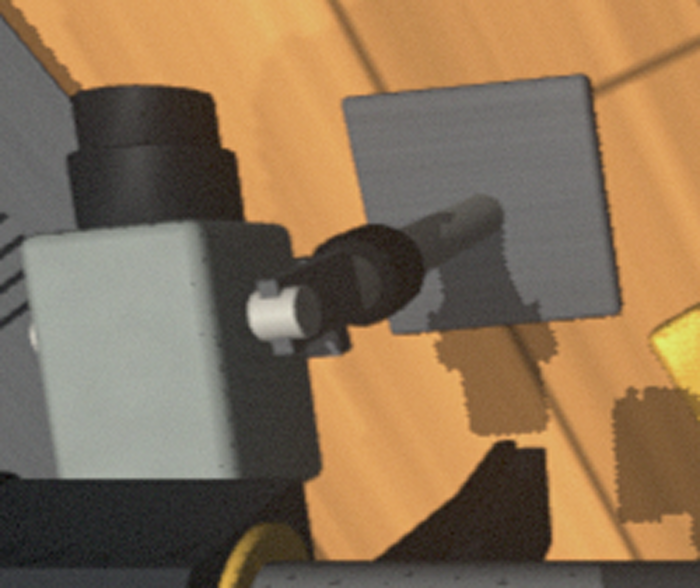

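```bash
cat > fit2.py <<'E'
import io,contextlib
from h import *
with contextlib.redirect_stdout(io.StringIO()):
    import fit
V["w1"]=np.load("w1.npz")
c2=lambda a:np.array(a,float)/2.8+[0,90]
wb=c2([[392,333],[345,98],[588,75],[622,315]]);wl=c2([[145,98]])
lines=[((-.023,0),c2([[200,222],[240,475]])),((.023,0),c2([[25,238],[58,470]])),((-.023,-1),c2([[290,225],[320,465]]))]
# near side is at stand +y
def res2(q,full=False):
    p,sh=q[:7],q[7:9];x,y,yaw,t,c,k,h=p
    W=lambda P:place(x,y,yaw,R.from_euler('y',-t).apply(np.atleast_2d(P))+[0,0,.28])
    P=lambda X:proj("w1",X)+sh
    b,_,_,l,_=fit.model(p)
    r=[(P(b)-wb).ravel(),(P(l)-wl).ravel()]
    for (yy,z),o in lines:
        zz=h if z==0 else h-.046
        m=P(W([[c-.0375,-yy,zz],[c+.0375,-yy,zz]]));d=m[1]-m[0];d/=np.linalg.norm(d)
        v=o-m[0];r.append(v[:,0]*d[1]-v[:,1]*d[0]);r.append([(m[0]-o[0])@d])
    return np.concatenate([np.concatenate(r)/.6,fit.res(p)/1.0,sh/3,[(h-.023)/.002]])
g=least_squares(res2,np.r_[fit.best.x,0,0],loss='soft_l1')
J=g.jac;print(g.x.round(4),"sd",np.sqrt(np.diag(np.linalg.inv(J.T@J))).round(4))
print((res2(g.x)[:19]*.6).round(1));print(fit.res(g.x[:7]).round(1))
print("lens",fit.model(g.x[:7])[3],"focus",fit.model(g.x[:7])[4])
np.savez("fit2.npz",q=g.x[:7])
E
python3 fit2.py
```

```text
[0.5988 0.4313 1.2359 0.1574 0.0086 0.0299 0.0214 3.0306 5.8761] sd [9.000e-04 1.100e-03 6.000e-03 1.010e-02 8.000e-04 1.500e-03 7.000e-04
 6.762e-01 8.849e-01]
[-1.2  0.7 -2.7 -2.3  0.1 -2.   0.1  0.2  0.2  4.4 -0.1 -0.3  0.2  3.8
  0.3 -0.6 -3.4 -5.3  0.1]
[ 1.7 -1.1  3.4 -0.4  2.   1.3  0.6  0.9 -0.2 -0.5 -0.2 -0.2 -0.8 -1.3
  1.2 -1.1  0.4 -0.3 -1.1  0.  -1.   0.8 -0.4  0.8 -0.4  0.1  0.1  0.2
 -0.7 -1.1  1.8 -1.1 -0.2  0. ]
lens [[0.5793134  0.37531945 0.27059636]] focus [[0.53062034 0.23540409 0.24708726]]
```

```bash
cat > fit3.py <<'E'
import io,contextlib
from h import *
with contextlib.redirect_stdout(io.StringIO()):
    import fit2
fit=fit2.fit;K=V["w1"]["K"] if "w1" in V else np.load("w1.npz")["K"];T=np.load("w1.npz")["T"]
def pw(X,d):
    C=(np.atleast_2d(X)-T[:3,3]-d[:3])@T[:3,:3]@R.from_rotvec(d[3:]).as_matrix()
    u=C@K.T;return u[:,:2]/u[:,2:]
def res3(q):
    p,d,(w,hh)=q[:7],q[7:13],q[13:15];x,y,yaw,t,c,k,h=p
    W=lambda P:place(x,y,yaw,R.from_euler('y',-t).apply(np.atleast_2d(P))+[0,0,.28])
    b,_,_,l,_=fit.model(p);r=[(pw(b,d)-fit2.wb).ravel(),(pw(l,d)-fit2.wl).ravel()]
    for (yy,z),o in fit2.lines:
        zz=h if z==0 else h-hh; Y=-np.sign(yy)*w/2
        m=pw(W([[c-.0375,Y,zz],[c+.0375,Y,zz]]),d);e=m[1]-m[0];e/=np.linalg.norm(e)
        v=o-m[0];r.append(v[:,0]*e[1]-v[:,1]*e[0]);r.append([(m[0]-o[0])@e])
    return np.concatenate([np.concatenate(r)/.7,fit.res(p)/1.2,d[:3]/.003,d[3:]/.01,[(h-.023)/.002,(w-.046)/.001,(hh-.046)/.002]])
g=least_squares(res3,np.r_[fit2.g.x[:7],np.zeros(6),.046,.046],loss='soft_l1')
J=g.jac;sd=np.sqrt(np.diag(np.linalg.inv(J.T@J)))
print(g.x.round(4));print(sd.round(4));print((res3(g.x)[:19]*.7).round(1))
print("lens",fit.model(g.x[:7])[3],"focus",fit.model(g.x[:7])[4])
np.savez("fit3.npz",q=g.x[:7])
E
python3 fit3.py
```

```text
[ 5.9820e-01  4.3060e-01  1.2424e+00  1.5890e-01  1.1600e-02  2.9900e-02
  1.9500e-02 -2.8000e-03  6.3000e-03  1.0000e-03  2.9900e-02 -1.6600e-02
 -6.2000e-03  4.5700e-02  4.0300e-02]
[0.001  0.0013 0.0119 0.0129 0.0012 0.0017 0.0011 0.0026 0.003  0.002
 0.0055 0.0053 0.0106 0.0007 0.0013]
[-0.4  0.8 -0.7 -1.1  0.4 -1.1  0.1  0.4  0.2  1.3 -0.5  0.9 -0.1  0.7
 -0.7 -0.3  0.1 -0.6  0. ]
lens [[0.57909345 0.3744749  0.27050495]] focus [[0.53132532 0.23427957 0.24676731]]
```

Call:
{"fn": "send_rows", "kwargs": {
  "steps": [
    {"tx":0.88,"ty":-0.47,"tz":0,"turn":0,"grip":0.5},
    {"tx":0.88,"ty":-0.47,"tz":0,"turn":0,"grip":0.5},
    {"tx":0.88,"ty":-0.47,"tz":0,"turn":0,"grip":0.5},
    {"tx":0.88,"ty":-0.47,"tz":0,"turn":0,"grip":0.5},
    {"tx":0.88,"ty":-0.47,"tz":0,"turn":0,"grip":0.5},
    {"tx":0.88,"ty":-0.47,"tz":0,"turn":0,"grip":0.5},
    {"tx":0.88,"ty":-0.47,"tz":0,"turn":0,"grip":0.5},
    {"tx":0.88,"ty":-0.47,"tz":0,"turn":0,"grip":0.5},
    {"tx":0.88,"ty":-0.47,"tz":0,"turn":0,"grip":0.5},
    {"tx":0.88,"ty":-0.47,"tz":0,"turn":0,"grip":0.5},
    {"tx":0,"ty":0,"tz":0,"turn":1,"grip":0.5},
    {"tx":0,"ty":0,"tz":0,"turn":1,"grip":0.5}
  ]
}}

```text
time: 3.75
position: [0.4922, -0.0258, 0.3887]
tool_rot: [-1.317, 2.839, -0.017]
ft_force: [-0.4, -1.2, 1.3]
grip_width: 0.501
grip_force: 0.0
```

Call:
{"fn": "send_rows", "kwargs": {
  "steps": [
    {"tx":0,"ty":0,"tz":0.2,"turn":1,"grip":0.5},
    {"tx":0,"ty":0,"tz":0.2,"turn":1,"grip":0.5},
    {"tx":0,"ty":0,"tz":0.2,"turn":1,"grip":0.5},
    {"tx":0,"ty":0,"tz":0.2,"turn":1,"grip":0.5},
    {"tx":0,"ty":0,"tz":0.2,"turn":1,"grip":0.5},
    {"tx":0,"ty":0,"tz":0.2,"turn":1,"grip":0.5},
    {"tx":0,"ty":0,"tz":0.2,"turn":1,"grip":0.5},
    {"tx":0,"ty":0,"tz":0.2,"turn":1,"grip":0.5},
    {"tx":0,"ty":0,"tz":0.2,"turn":1,"grip":0.5},
    {"tx":0,"ty":0,"tz":0,"turn":0.9,"grip":0.5},
    {"tx":0,"ty":0,"tz":0,"turn":0,"grip":0.5}
  ]
}}

```text
time: 5.12
position: [0.4937, -0.0271, 0.2805]
tool_rot: [0.785, 3.025, -0.003]
ft_force: [0.0, -0.3, -0.3]
grip_width: 0.501
grip_force: 0.0
```

```bash
python3 - <<'E'
from h import *
from bench import ctrl
wrist(ctrl,"w2");s=ctrl.get_state();print(s["time"],s["position"],s["joint_positions"].round(3));print(R.from_rotvec(s["tool_rot"]).as_matrix().round(3))
rec=np.load("fit.npz")["rec"]
D=[[-.045+a*.05,.058+b*.00475,.082] for a,b in((1,1),(1,-1),(-1,-1),(-1,1))]
V["w2"]=np.load("w2.npz");print(proj("w2",place(*rec,D)).round().tolist())
cv2.imwrite("pics/w2b.png",cv2.resize(V["w2"]["p"][:,:,::-1],(800,600),interpolation=cv2.INTER_CUBIC))
E
```

```text
5.175 [ 0.49383071 -0.02718382  0.28069463] [-0.627 -0.073  0.599  1.788  0.048  1.399  1.027]
[[-0.874  0.485  0.015]
 [ 0.485  0.874 -0.006]
 [-0.016  0.002 -1.   ]]
[[236.0, 261.0], [227.0, 261.0], [223.0, 172.0], [232.0, 172.0]]
```

View pics/w2b.png

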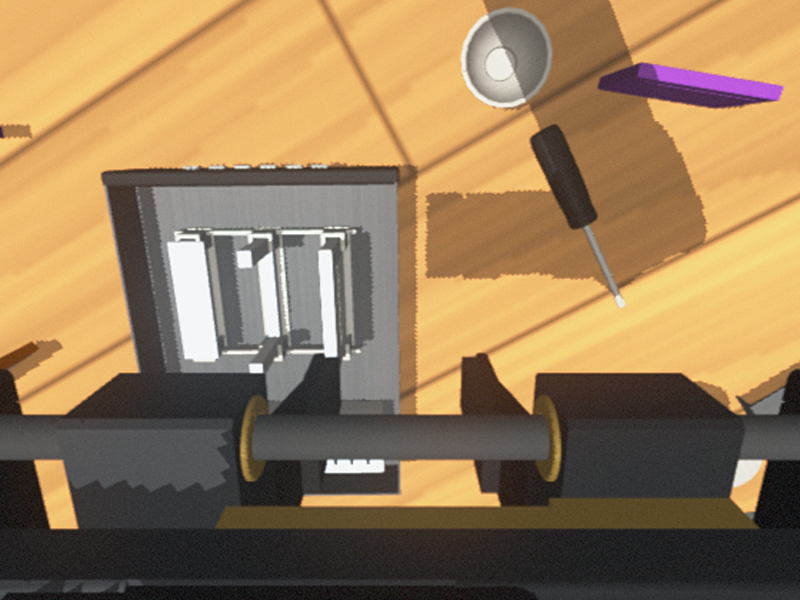

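```bash
cat >> h.py <<'E'
def back(n,px,z):
    v=np.load(n+".npz");px=np.atleast_2d(px);d=np.c_[px,np.ones(len(px))]@np.linalg.inv(v["K"]).T@v["T"][:3,:3].T
    o=v["T"][:3,3];return o+d*((z-o[2])/d[:,2])[:,None]
E
python3 - <<'E'
from h import *
from bench import ctrl
rec=np.load("fit.npz")["rec"]
for n,p in(("w2",np.array([[326.5,249],[333,355]])/1.42857),("top",np.array([[207,233],[142,369]])/4+[280,140])):
    P=back(n,p,.082);L=R.from_euler('z',-rec[2]).apply(P-[rec[0],rec[1],0]);print(n,P.round(4).tolist(),L.round(4).tolist())
    d=P[0]-P[1];print(np.degrees(np.arctan2(d[1],d[0])),np.degrees(rec[2]))
s=ctrl.get_state();M=R.from_rotvec(s["tool_rot"]).as_matrix();print(M.round(4).tolist(),s["position"])
print("drive centre",place(*rec,[-.045,.058,.069]), "delta tool",(place(*rec,[-.045,.058,.069])[0]-s["position"])@M)
# stripe profile by row around the bar
p=np.load("w2.npz")["p"].mean(2)
for r in(185,200,215,230,243):print(r,p[r,214:252].round().astype(int).tolist())
E
```

```text
w2 [[0.4585, -0.0666, 0.082], [0.5309, -0.1054, 0.082]] [[-0.0922, 0.0591, 0.082], [-0.0101, 0.0602, 0.082]]
151.7901851014289 -28.96690950511858
top [[0.5433, -0.1176, 0.082], [0.4558, -0.0749, 0.082]] [[0.0067, 0.0556, 0.082], [-0.0906, 0.0506, 0.082]]
-26.03418833588097 -28.96690950511858
[[-0.8742, 0.4853, 0.0153], [0.4853, 0.8743, -0.0059], [-0.0162, 0.0023, -0.9999]] [ 0.49383071 -0.02718382  0.28069463]
drive centre [[ 0.49926937 -0.09045496  0.069     ]] delta tool [-0.03201919 -0.0531637   0.21212219]
185 [151, 152, 149, 150, 151, 152, 150, 147, 160, 237, 247, 246, 246, 246, 246, 246, 246, 249, 221, 100, 84, 98, 99, 94, 93, 96, 121, 155, 166, 166, 166, 140, 100, 89, 93, 88, 91, 90]
200 [149, 150, 149, 149, 147, 146, 150, 147, 147, 159, 237, 247, 246, 246, 246, 246, 246, 247, 247, 200, 97, 82, 109, 109, 94, 93, 106, 141, 165, 165, 166, 156, 124, 92, 91, 95, 91, 92]
215 [145, 147, 149, 148, 146, 145, 147, 147, 147, 144, 145, 235, 248, 246, 246, 246, 246, 246, 248, 243, 170, 94, 87, 124, 121, 92, 95, 113, 148, 166, 169, 167, 146, 108, 92, 93, 91, 92]
230 [121, 136, 139, 146, 147, 144, 146, 143, 145, 143, 144, 141, 235, 248, 246, 246, 246, 246, 246, 249, 231, 120, 84, 100, 112, 97, 92, 93, 122, 156, 163, 162, 166, 131, 93, 91, 92, 90]
243 [86, 88, 87, 88, 87, 88, 87, 86, 89, 84, 85, 82, 127, 235, 248, 246, 246, 246, 246, 246, 249, 221, 101, 82, 86, 87, 85, 110, 150, 164, 127, 76, 80, 85, 84, 87, 94, 99]
```

```bash
python3 - <<'E'
from h import *
rec=np.load("fit.npz")["rec"]
P=back("w2",[[227.8,185],[229.0,200],[230.2,215],[231.1,230],[231.9,243]],.082)
L=R.from_euler('z',-rec[2]).apply(P-[rec[0],rec[1],0]);print(P.round(4).tolist());print(L.round(4).tolist())
d=P[-1]-P[0];print(np.degrees(np.arctan2(d[1],d[0])))
E
```

```text
[[0.4677, -0.0732, 0.082], [0.4819, -0.0805, 0.082], [0.4966, -0.088, 0.082], [0.5115, -0.096, 0.082], [0.5247, -0.1032, 0.082]]
[[-0.081, 0.0578, 0.082], [-0.065, 0.0583, 0.082], [-0.0485, 0.0588, 0.082], [-0.0316, 0.059, 0.082], [-0.0166, 0.0592, 0.082]]
-27.755011921758058
```

Call:
{"fn": "send_rows", "kwargs": {
  "steps": [
    {"tx":-0.27,"ty":-0.44,"tz":0,"turn":0,"grip":0.5},
    {"tx":-0.26,"ty":-0.44,"tz":0,"turn":-0.08,"grip":0.5},
    {"tx":0,"ty":0,"tz":0.7,"turn":0,"grip":0.5},
    {"tx":0,"ty":0,"tz":0.7,"turn":0,"grip":0.5},
    {"tx":0,"ty":0,"tz":0.6,"turn":0,"grip":0.5},
    {"tx":0,"ty":0,"tz":0,"turn":0,"grip":0.5},
    {"tx":0,"ty":0,"tz":0,"turn":0,"grip":0.5}
  ]
}}

```text
time: 6.05
position: [0.4987, -0.0898, 0.1625]
tool_rot: [0.767, 3.028, -0.003]
ft_force: [-0.2, 0.1, 0.5]
grip_width: 0.502
grip_force: 0.0
```

```bash
python3 - <<'E'
from h import *
from bench import ctrl
wrist(ctrl,"w3")
rec=np.load("fit.npz")["rec"];s=ctrl.get_state();M=R.from_rotvec(s["tool_rot"]).as_matrix()
print(s["time"],s["position"],s["tool_rot"],M[:,2].round(4))
print("delta tool",(place(*rec,[-.045,.0585,.069])[0]-s["position"])@M)
V["w3"]=np.load("w3.npz");D=[[-.045+a*.05,.0585+b*.00475,.082] for a,b in((1,1),(1,-1),(-1,-1),(-1,1))]
print(proj("w3",place(*rec,D)).round(1).tolist())
p=V["w3"]["p"].mean(2)
for r in range(100,250,20):print(r,p[r,250:312:2].round().astype(int).tolist())
E
```

```text
6.1 [ 0.49903846 -0.08974485  0.16288106] [ 7.66888298e-01  3.02698454e+00 -2.21126544e-03] [ 0.018  -0.006  -0.9998]
delta tool [ 0.00121341 -0.00032306  0.09387425]
[[285.1, 287.1], [272.4, 287.0], [272.7, 152.3], [287.1, 152.4]]
100 [160, 156, 157, 162, 157, 160, 155, 154, 154, 156, 158, 158, 158, 155, 156, 148, 155, 151, 153, 155, 152, 154, 156, 150, 150, 148, 147, 151, 152, 151, 149]
120 [159, 157, 157, 159, 156, 156, 158, 152, 152, 155, 157, 159, 156, 156, 157, 154, 154, 153, 150, 153, 154, 156, 152, 148, 151, 148, 144, 152, 152, 150, 149]
140 [173, 175, 175, 175, 175, 171, 174, 171, 170, 104, 104, 109, 94, 92, 100, 104, 111, 103, 103, 111, 106, 110, 141, 142, 164, 102, 95, 127, 151, 150, 147]
160 [158, 154, 158, 157, 159, 157, 125, 97, 150, 173, 163, 247, 247, 247, 247, 247, 247, 249, 164, 171, 174, 110, 93, 94, 95, 93, 96, 96, 97, 98, 98]
180 [156, 158, 159, 160, 160, 129, 99, 100, 147, 176, 173, 166, 206, 206, 207, 209, 210, 201, 158, 176, 176, 97, 97, 94, 93, 97, 98, 95, 95, 97, 94]
200 [158, 156, 155, 155, 153, 127, 98, 100, 131, 172, 171, 168, 207, 209, 209, 209, 209, 194, 167, 177, 169, 96, 93, 93, 98, 98, 94, 94, 92, 93, 93]
220 [154, 151, 154, 153, 153, 132, 98, 99, 121, 174, 173, 156, 209, 212, 208, 210, 209, 194, 159, 175, 160, 93, 95, 93, 93, 94, 97, 96, 93, 95, 96]
240 [152, 151, 152, 153, 150, 152, 146, 148, 174, 245, 245, 183, 209, 210, 210, 210, 208, 191, 170, 170, 151, 94, 94, 95, 96, 96, 94, 96, 96, 96, 146]
```

Call:
{"fn": "send_rows", "kwargs": {
  "newtons": 25,
  "steps": [
    {"tx":0.02,"ty":-0.01,"tz":0.5,"turn":0,"grip":0.5},
    {"tx":0,"ty":0,"tz":0.5,"turn":0,"grip":0.5},
    {"tx":0,"ty":0,"tz":0.4,"turn":0,"grip":0.5},
    {"tx":0,"ty":0,"tz":0.15,"turn":0,"grip":0.5},
    {"tx":0,"ty":0,"tz":0,"turn":0,"grip":0.2},
    {"tx":0,"ty":0,"tz":0,"turn":0,"grip":0},
    {"tx":0,"ty":0,"tz":0,"turn":0,"grip":0},
    {"tx":0,"ty":0,"tz":0,"turn":0,"grip":0},
    {"tx":0,"ty":0,"tz":0,"turn":0,"grip":0}
  ]
}}

```text
time: 7.22
position: [0.4981, -0.0902, 0.0684]
tool_rot: [0.768, 3.029, -0.003]
ft_force: [-0.2, -0.2, 3.1]
grip_width: 0.107
grip_force: 25.0
```

Call:
{"fn": "send_rows", "kwargs": {
  "steps": [
    {"tx":0,"ty":0,"tz":-0.15,"turn":0,"grip":0},
    {"tx":0,"ty":0,"tz":-0.3,"turn":0,"grip":0},
    {"tx":0,"ty":0,"tz":-0.4,"turn":0,"grip":0},
    {"tx":0,"ty":0,"tz":-0.5,"turn":0,"grip":0},
    {"tx":0,"ty":0,"tz":-0.5,"turn":0,"grip":0},
    {"tx":0,"ty":0,"tz":-0.5,"turn":0,"grip":0},
    {"tx":0,"ty":0,"tz":-0.5,"turn":0,"grip":0},
    {"tx":0,"ty":0,"tz":-0.4,"turn":0,"grip":0},
    {"tx":0,"ty":0,"tz":-0.25,"turn":0,"grip":0},
    {"tx":0,"ty":0,"tz":0,"turn":0,"grip":0}
  ]
}}

```text
time: 8.48
position: [0.4951, -0.0891, 0.2791]
tool_rot: [0.768, 3.027, -0.002]
ft_force: [-0.2, -0.6, -2.9]
grip_width: 0.109
grip_force: 25.0
```

```bash
cat > goal.py <<'E'
from h import *
from bench import ctrl
import io,contextlib
with contextlib.redirect_stdout(io.StringIO()):
    import fit
q=np.load("fit3.npz")["q"];l,f=[a[0] for a in fit.model(q)[3:]];t=q[3]
s=ctrl.get_state();M=R.from_rotvec(s["tool_rot"]).as_matrix()
print(s["time"],s["position"],s["grip_width"],s["grip_force"],s["joint_positions"].round(3),"z",M[:,2].round(4))
# drive in tool frame: y=tool y, z=-tool z, label 5mm +y, .0314 along tool z
lab=s["position"]+M@[0.0,.005,.0314]
ya=np.array([np.cos(q[2]),np.sin(q[2])]);H=R.from_euler('zy',[q[2],-t]).as_matrix()
print("label in lens frame",(lab-l)@H,"angle y vs lens x",np.arccos(M[:,1]@H[:,0]))
psi=np.degrees(q[2]-np.arctan2(M[1,1],M[0,1]));print("yaw to go deg (turn units)",psi,-psi/8)
print("delta to focus in tool",(f-lab)@M, "world",f-lab)
E
python3 goal.py
```

```text
8.475 [ 0.49506662 -0.08909956  0.27914069] 0.10924148149312862 24.987159110605717 [-0.583 -0.058  0.685  1.777  0.041  1.392  1.168] z [ 0.0173 -0.0058 -0.9998]
label in lens frame [-0.46180157 -0.06894544 -0.00962237] angle y vs lens x 0.17887736600918167
yaw to go deg (turn units) 9.658430088901818 -1.2073037611127273
delta to focus in tool [ 1.22877835e-01  2.96444729e-01 -2.72799425e-04] world [ 0.03333291  0.31916523 -0.00099436]
```

Call:
{"fn": "send_rows", "kwargs": {
  "steps": [
    {"tx":0,"ty":0,"tz":0,"turn":-0.6,"grip":0},
    {"tx":0,"ty":0,"tz":0,"turn":-0.6,"grip":0},
    {"tx":0.15,"ty":0.65,"tz":0,"turn":0,"grip":0},
    {"tx":0.15,"ty":0.65,"tz":0,"turn":0,"grip":0},
    {"tx":0.15,"ty":0.65,"tz":0,"turn":0,"grip":0},
    {"tx":0.15,"ty":0.65,"tz":0,"turn":0,"grip":0},
    {"tx":0.15,"ty":0.65,"tz":0,"turn":0,"grip":0},
    {"tx":0.15,"ty":0.65,"tz":0,"turn":0,"grip":0},
    {"tx":0.15,"ty":0.5,"tz":0,"turn":0,"grip":0},
    {"tx":0.15,"ty":0.4,"tz":0,"turn":0,"grip":0},
    {"tx":0,"ty":0,"tz":0,"turn":0,"grip":0}
  ]
}}

```text
time: 9.85
position: [0.5183, 0.2092, 0.2746]
tool_rot: [0.506, 3.087, -0.008]
ft_force: [0.3, 0.3, -1.9]
grip_width: 0.109
grip_force: 25.0
```

```bash
python3 goal.py
```

```text
9.85 [0.51828503 0.20924049 0.27462017] 0.10879392522888068 24.987237334717065 [-0.839  0.103  0.434  1.646 -0.032  1.394  0.844] z [ 0.0122 -0.0074 -0.9999]
label in lens frame [-0.17226755  0.00723515 -0.01764344] angle y vs lens x 0.0541906812812987
yaw to go deg (turn units) -0.19320891509327875 0.024151114386659844
delta to focus in tool [-0.00397553  0.02297923 -0.00357655] world [0.01106133 0.02053333 0.00355959]
```

```bash
sed -i "s/'zy'/'ZY'/" goal.py; python3 goal.py
```

```text
9.85 [0.51828503 0.20924049 0.27462017] 0.10879392522888068 24.987237334717065 [-0.839  0.103  0.434  1.646 -0.032  1.394  0.844] z [ 0.0122 -0.0074 -0.9999]
label in lens frame [-1.73277018e-01  3.84787539e-03  1.25600001e-04] angle y vs lens x 0.1620813259442949
yaw to go deg (turn units) -0.19320891509327875 0.024151114386659844
delta to focus in tool [-0.00397553  0.02297923 -0.00357655] world [0.01106133 0.02053333 0.00355959]
```

```bash
cat > vp.py <<'E'
from h import *
v=np.load("w1.npz");K,T=v["K"],v["T"];g=cv2.GaussianBlur(v["p"].astype(np.float32),(0,0),.8)
def refine(a,b,n=24,w=3.0):
    a,b=[np.array(x)/2.8+[0,90]-.3 for x in(a,b)];d=(b-a)/np.linalg.norm(b-a);m=np.array([-d[1],d[0]]);pts=[]
    for s in np.linspace(.08,.92,n):
        o=np.arange(-w,w+.01,.1);q=(a+s*(b-a)+o[:,None]*m).astype(np.float32)
        p=cv2.remap(g,q[None,:,0],q[None,:,1],cv2.INTER_LINEAR)[0]
        e=np.abs(np.gradient(p,axis=0)).sum(1);k=e.argmax();pts.append(q[k])
    pts=np.array(pts);f=cv2.fitLine(pts,cv2.DIST_HUBER,0,.01,.01).ravel()
    r=np.median(np.abs((pts-f[2:])@[-f[1],f[0]]))
    n=np.cross(np.linalg.inv(K)@[*f[2:],1],np.linalg.inv(K)@[*(f[2:]+50*f[:2]),1]);n=T[:3,:3]@n;return n/np.linalg.norm(n),r
L={"topnear":((200,222),(238,470)),"topfar":((25,238),(58,465)),"botnear":((290,228),(320,462)),
"baseA":((345,98),(392,333)),"baseB":((588,75),(622,315)),"front":((28,238),(198,222)),"baseF":((348,98),(585,75)),"baseR":((393,333),(618,316))}
N={k:refine(*x) for k,x in L.items()}
for k in("baseA","baseB"):
    n,r=N[k];print(k,"yaw",np.arctan2(-n[0],n[1]) %np.pi,"r",r)
for k in("front","baseF","baseR"):
    n,r=N[k];print(k,"yaw",(np.arctan2(-n[0],n[1])-np.pi/2)%np.pi,"r",r)
for yaw in(1.225,1.237,1.25):
    print(yaw,{k:round(float(np.arctan(-(N[k][0][0]*np.cos(yaw)+N[k][0][1]*np.sin(yaw))/N[k][0][2])),4) for k in("topnear","topfar","botnear")})
print({k:round(float(N[k][1]),2) for k in N})
E
python3 vp.py
```

```text
baseA yaw 1.2582164127529534 r 0.40122348
baseB yaw 1.2444962007622629 r 0.1820538
front yaw 1.2617689778246186 r 0.21014953
baseF yaw 1.2401214357213435 r 0.2676602
baseR yaw 1.2472917716388274 r 0.3436882
1.225 {'topnear': 0.1522, 'topfar': 0.1614, 'botnear': 0.1423}
1.237 {'topnear': 0.1713, 'topfar': 0.176, 'botnear': 0.1648}
1.25 {'topnear': 0.1919, 'topfar': 0.1917, 'botnear': 0.189}
{'topnear': 0.29, 'topfar': 0.19, 'botnear': 0.22, 'baseA': 0.4, 'baseB': 0.18, 'front': 0.21, 'baseF': 0.27, 'baseR': 0.34}
```

Call:
{"fn": "send_rows", "kwargs": {
  "steps": [
    {"tx":0.8,"ty":0,"tz":-0.4,"turn":0,"grip":0},
    {"tx":0.8,"ty":0,"tz":-0.4,"turn":0,"grip":0},
    {"tx":0.7,"ty":0.6,"tz":-0.3,"turn":0,"grip":0},
    {"tx":0.7,"ty":0.6,"tz":-0.3,"turn":0,"grip":0},
    {"tx":0.7,"ty":0.6,"tz":-0.3,"turn":0,"grip":0},
    {"tx":0.7,"ty":0.6,"tz":-0.3,"turn":0,"grip":0},
    {"tx":0.3,"ty":0.5,"tz":0,"turn":0,"grip":0},
    {"tx":0.3,"ty":0.5,"tz":0,"turn":0,"grip":0},
    {"tx":0,"ty":0,"tz":0,"turn":0,"grip":0}
  ]
}}

```text
time: 10.98
position: [0.299, 0.4988, 0.3892]
tool_rot: [0.508, 3.085, -0.011]
ft_force: [0.5, -0.9, -1.9]
grip_width: 0.111
grip_force: 25.0
```

```bash
python3 goal.py
```

```text
10.975 [0.29899699 0.49883422 0.38924369] 0.11065759422312206 24.987186142243445 [-1.179  0.146  0.107  1.364  0.     1.634  0.171] z [ 0.0134 -0.009  -0.9999]
label in lens frame [0.04565759 0.30475593 0.08111844] angle y vs lens x 0.16317379993371506
yaw to go deg (turn units) -0.09677092206213539 0.012096365257766924
delta to focus in tool [-0.30267078 -0.18039629  0.11655834] world [ 0.23030297 -0.2690068  -0.11105925]
```

Call:
{"fn": "send_rows", "kwargs": {
  "steps": [
    {"tx":0,"ty":0,"tz":-0.8,"turn":0,"grip":0},
    {"tx":0,"ty":0,"tz":-0.8,"turn":0,"grip":0},
    {"tx":0,"ty":0,"tz":-0.8,"turn":0,"grip":0},
    {"tx":0,"ty":0,"tz":0,"turn":0,"grip":0}
  ]
}}

```text
time: 11.48
position: [0.2997, 0.4972, 0.5395]
tool_rot: [0.517, 3.079, 0.004]
ft_force: [-0.2, 0.4, -2.5]
grip_width: 0.109
grip_force: 25.0
```

```bash
python3 goal.py
```

```text
11.475 [0.29965621 0.49723357 0.539482  ] 0.10874405950561877 24.98712388565764 [-1.176  0.212  0.123  0.988 -0.009  1.935  0.179] z [ 1.930e-02 -8.000e-04 -9.998e-01]
label in lens frame [0.0684549  0.30349526 0.22967165] angle y vs lens x 0.15343612524283712
yaw to go deg (turn units) 0.23372407793398728 -0.02921550974174841
delta to focus in tool [-0.29935854 -0.17956112  0.26593844] world [ 0.22943174 -0.26765494 -0.26134822]
```

Call:
{"fn": "send_rows", "kwargs": {
  "steps": [
    {"tx":0,"ty":0,"tz":-0.6,"turn":0,"grip":0},
    {"tx":0,"ty":0,"tz":-0.6,"turn":0,"grip":0},
    {"tx":0,"ty":0,"tz":-0.6,"turn":0,"grip":0},
    {"tx":0,"ty":0,"tz":0,"turn":0,"grip":0}
  ]
}}

```text
time: 11.98
position: [0.2919, 0.4899, 0.6106]
tool_rot: [0.51, 3.066, 0.063]
ft_force: [-0.1, -0.8, -1.5]
grip_width: 0.109
grip_force: 25.0
```

```bash
python3 goal.py
```

```text
11.975 [0.29192694 0.48987217 0.61064089] 0.10854053105444078 24.987127287313342 [-1.315  0.239  0.335  0.811 -0.072  2.052  0.215] z [ 0.0395  0.0343 -0.9986]
label in lens frame [0.07163983 0.30820985 0.30146704] angle y vs lens x 0.1136329619569902
yaw to go deg (turn units) 0.04649407401666131 -0.0058117592520826634
delta to focus in tool [-0.29972337 -0.18577852  0.33264418] world [ 0.2365445  -0.26139767 -0.33274294]
```

Call:
{"fn": "send_rows", "kwargs": {
  "steps": [
    {"tx":0,"ty":0,"tz":-0.4,"turn":0,"grip":0},
    {"tx":0,"ty":0,"tz":-0.4,"turn":0,"grip":0},
    {"tx":0,"ty":0,"tz":-0.4,"turn":0,"grip":0},
    {"tx":0,"ty":0,"tz":-0.4,"turn":0,"grip":0},
    {"tx":0,"ty":0,"tz":0,"turn":0,"grip":0}
  ]
}}

```text
time: 12.6
position: [0.2815, 0.4748, 0.651]
tool_rot: [0.503, 3.034, 0.171]
ft_force: [0.5, -0.1, -2.5]
grip_width: 0.106
grip_force: 25.0
```

```bash
python3 goal.py
```

```text
12.6 [0.28146355 0.47480844 0.65099777] 0.10643480013423305 24.9868284445256 [-1.394  0.187  0.414  0.79  -0.072  2.053  0.214] z [ 0.0782  0.0991 -0.992 ]
label in lens frame [0.06296354 0.31277592 0.34431369] angle y vs lens x 0.03971728999761932
yaw to go deg (turn units) -0.14910573894174364 0.018638217367717955
delta to focus in tool [-0.2971442  -0.19996114  0.36531498] world [ 0.24581642 -0.24834296 -0.37367664]
```

Call:
{"fn": "send_rows", "kwargs": {
  "steps": [
    {"tx":0,"ty":0,"tz":0.5,"turn":0,"grip":0},
    {"tx":0,"ty":0,"tz":0.8,"turn":0,"grip":0},
    {"tx":0,"ty":0,"tz":0.8,"turn":0,"grip":0},
    {"tx":-0.5,"ty":-0.4,"tz":0.3,"turn":0,"grip":0},
    {"tx":-0.7,"ty":-0.5,"tz":0,"turn":0,"grip":0},
    {"tx":-0.7,"ty":-0.5,"tz":0,"turn":0,"grip":0},
    {"tx":-0.7,"ty":-0.5,"tz":0,"turn":0,"grip":0},
    {"tx":-0.7,"ty":-0.5,"tz":0,"turn":0,"grip":0},
    {"tx":-0.7,"ty":-0.5,"tz":0,"turn":0,"grip":0},
    {"tx":-0.7,"ty":-0.5,"tz":0,"turn":0,"grip":0},
    {"tx":0,"ty":0,"tz":0,"turn":0,"grip":0}
  ]
}}

```text
time: 13.98
position: [0.4968, 0.2003, 0.4942]
tool_rot: [0.518, 3.032, 0.163]
ft_force: [-0.4, -0.1, -2.4]
grip_width: 0.108
grip_force: 25.0
```

```bash
python3 goal.py
```

```text
13.975 [0.49679746 0.20027986 0.49421344] 0.10802487778865144 24.98641020152718 [-1.142 -0.029  0.731  1.338 -0.035  1.716  0.815] z [ 0.0784  0.0937 -0.9925]
label in lens frame [-0.15001708  0.02029871  0.21962368] angle y vs lens x 0.044883900357172615
yaw to go deg (turn units) 0.4378903513501643 -0.05473629391877054
delta to focus in tool [-0.01055749  0.00988333  0.22008512] world [ 0.03042879  0.02636767 -0.21685349]
```

Call:
{"fn": "send_rows", "kwargs": {
  "steps": [
    {"tx":-0.18,"ty":0,"tz":0.4,"turn":-0.05,"grip":0},
    {"tx":0,"ty":0.05,"tz":0.7,"turn":0,"grip":0},
    {"tx":0,"ty":0.05,"tz":0.7,"turn":0,"grip":0},
    {"tx":0,"ty":0.06,"tz":0.7,"turn":0,"grip":0},
    {"tx":0,"ty":0,"tz":0.6,"turn":0,"grip":0},
    {"tx":0,"ty":0,"tz":0.4,"turn":0,"grip":0},
    {"tx":0,"ty":0,"tz":0.15,"turn":0,"grip":0},
    {"tx":0,"ty":0,"tz":0,"turn":0,"grip":0},
    {"tx":0,"ty":0,"tz":0,"turn":0,"grip":0}
  ]
}}

```text
time: 15.1
position: [0.5249, 0.2329, 0.2799]
tool_rot: [0.492, 3.035, 0.167]
ft_force: [0.5, 1.2, -2.6]
grip_width: 0.109
grip_force: 25.0
```

```bash
python3 goal.py; python3 - <<'E'
from h import *
from bench import ctrl
im=ctrl.get_image("side")["pixels"][100:270,180:330,::-1]
cv2.imwrite("pics/z.png",cv2.resize(im,None,fx=3.5,fy=3.5,interpolation=cv2.INTER_CUBIC))
E
```

```text
15.1 [0.52492754 0.23293688 0.27993674] 0.10933411333500752 24.98677238356322 [-1.13   0.054  0.735  1.697 -0.099  1.295  0.873] z [ 0.0784  0.0972 -0.9922]
label in lens frame [-0.14434107  0.00432522  0.00172646] angle y vs lens x 0.04278059895206348
yaw to go deg (turn units) -0.5626914717403616 0.0703364339675452
delta to focus in tool [-0.00418257 -0.00562405  0.00214194] world [ 0.0023801  -0.00642539 -0.00260024]
```

View pics/z.png

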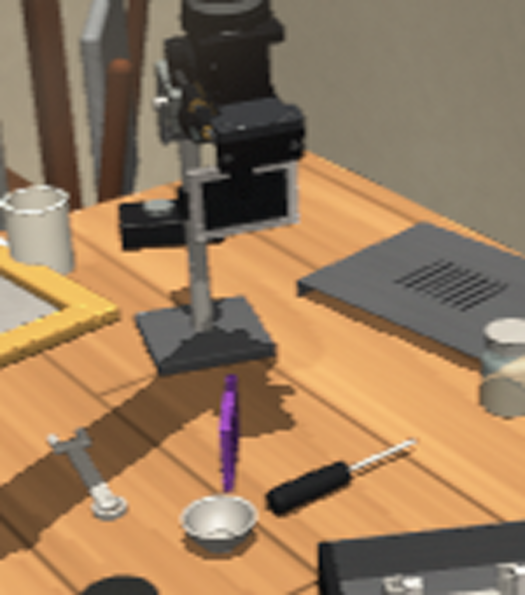

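Call:
{"fn": "send_rows", "kwargs": {
  "steps": [
    {"tx":-0.07,"ty":-0.09,"tz":0.03,"turn":0.05,"grip":0},
    {"tx":0,"ty":0,"tz":0,"turn":0,"grip":0},
    {"tx":0,"ty":0,"tz":0,"turn":0,"grip":0},
    {"tx":0,"ty":0,"tz":0,"turn":0,"grip":0}
  ]
}}

```text
time: 15.65
position: [0.5268, 0.2264, 0.2765]
tool_rot: [0.503, 3.036, 0.166]
ft_force: [0.4, -0.2, -2.8]
grip_width: 0.11
grip_force: 25.0
```

```bash
python3 goal.py; python3 -c "
from bench import ctrl
print(ctrl.close_job())"
```

```text
15.65 [0.52681677 0.22641995 0.2764722 ] 0.10951120011156258 24.986788099631667 [-1.123  0.056  0.741  1.703 -0.102  1.291  0.881] z [ 0.0768  0.0962 -0.9924]
label in lens frame [-0.15042544  0.00043637 -0.00082015] angle y vs lens x 0.04291280807832429
yaw to go deg (turn units) -0.14980266738368586 0.018725333422960733
delta to focus in tool [-0.00047193  0.0003888  -0.00081865] world [0.00050668 0.00013404 0.00087715]
the job is handed in; nothing more can be done
None
```

I handed the job in at about 15.7 s with the drive still gripped at 25 N; by my camera-based estimate the label centre is 150 mm ahead of the lens, within 1 mm of its axis, and square to within about 0.04–0.07 rad, but the judge's verdict was not shown.

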